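# Hold the matching cover plate over the pump body for screwing

### The arm

A 6-joint arm with a two-finger parallel gripper is mounted at the origin on the work surface; the furniture and walls round the work are solid. World frame = base frame: x ahead of the robot, y to its left, z up, the work surface at z = 0. Lengths are in m, angles in degrees, forces in N, time in s.
With the tool pointing down it reaches from about 0.4 to 0.825 m from the base axis. Payload 7 kg.
Tool frame: the origin (TCP) lies between the finger pads; the fingertips stand 19 mm ahead of it and the grasp point (between the pads) is the TCP; z points along the fingers, y is the line along which they close (so a half turn about z gives the same grasp; the last joint's range is limited). The gripper opens to 88 mm and grips with 3 to 60 N. Pads are 19 mm wide; open, the fingers measure 130 mm over their backs; the gripper's body (78 mm by 193 mm) begins 47 mm behind the grasp point.
Start: joints at [-51.847, 20.546, 0.682, 0, -70.136, -16.507], TCP at [0.249, -0.627, 0.246] pointing down, gripper open.
Joint ranges: [-176.03, 176.03], [-82.01, 121.73], [-58.28, 71.71], [-173.87, 95.51], [-174.79, -0.11], [-173.66, 173.66]. Speed limits (degrees/s): [136.94, 136.94, 172.46, 180, 180, 180].

### API

Orientations are given as [roll, pitch, yaw] about the fixed x, y, z axes, in that order (R = Rz(yaw) Ry(pitch) Rx(roll)).
In Python, from plant import get_obs, snapshot, close_job, spot_in, spot_point gives the robot as it stands.
- The arm moves only by the tool play_rows, never from a script. Its argument "plan" is a list of rows, each a list of 6 numbers: the shift along the tool's x, y, z in cm, then the turn, a rotation vector about the tool's x, y, z in degrees. A call has 1 to 20 rows; each row shifts and turns the commanded pose from where the row before left it, along the tool's axes as they then stand; what a row does not reach is not made up. A row lasts 1/12 s, in which the tool goes at most 41.7 mm and 7.16 degrees, less where a joint would pass 70% of its speed; a pose out of reach is approached as far as the arm can. A call is refused whole if a number of a shift passes 4.17 or a number of a turn 7.16, either way. A call with a gripper value outside its range is refused whole. "grip" is the finger opening in cm, from 0 to 8.76, set as the call begins (left out, the last holds). The fingers move at their own pace and stop on an object; the grip force is fixed at half the most. Time passes only in rows, so rows that do not move let the fingers close. It gives the time, the measured TCP pose, the force, the opening and the grip force at its end, in the units of the state.
- get_obs(): the state, without advancing time (a new reading comes with each control period).
- snapshot(name): name is "scene" or "side" or "wrist"; returns a dict with "frame" (480x640x3 uint8, red, green, blue), "fx", "fy", "cx", "cy" (pixels), "position" and "attitude" of the camera in the world. Camera axes: x right, y down, z forward; pixel columns grow to the right and rows downward; lengths in m; the calibration is good to about 2 mm. The wrist camera is an equidistant fisheye: a pixel r from the principal point sees the ray r / f radians off the axis. A picture is of the moment at which its call begins. There is no depth.
- close_job(): hands the job in; it is judged then, once.
Trained networks look in the newest picture that a camera, given by its name, has taken for a name from the list of things; names that differ only in an ending like _2 or _b are one class to them, and where a whole thing is asked for, a point or a joint stands for the part that bears it (a point fixed in the world has none). Each returns a list of dicts, best first, with "score" (0 to 1); they miss things now and then, are a little off and sometimes report something else, mostly with a low value. They report only what shows in the picture. A call takes as long as a camera call. They do not tell look-alikes from the thing itself.
- spot_in(camera, thing): "position" ([x, y, z] in m, in world coordinates, good to about 4 mm: the middle of the surface that is visible of it).
- spot_point(camera, thing): "position" ([x, y, z] in m, in world coordinates, good to about 4 mm: a listed point, or the origin of a listed thing).
The state is a dict: "clock": time; "joint_pos": joint angles; "qvel": joint speeds; "tau": joint torques, N m; "tool_pos": TCP position; "orientation": TCP orientation; "force": force on the tool from outside, world axes, zero at the start; "moment": the same for the moment, N m; "opening": finger opening in m; "gripper_force": force on a finger pad.
Only numpy, scipy, OpenCV 4.12 (cv2) and the standard library are available. Lean on these libraries where they do the work, as an engineer would, in place of code of your own. Each camera call takes 0.05 s, during which the arm holds its last target. There are 200 camera calls.

### The job

Of the three loose cover plates, take by its grip bar the one whose four screw holes match the threaded holes of the opened blue pump body, and hold it level in the air one to two centimetres above the pump's top face, each of its holes straight above a threaded hole (either way round is fine), so that a colleague can start the screws. Do not let it touch the pump, whose sealing ring lies loose, and do not shift the other plates or the things standing around. Finish while still holding the plate still there: do not set it down or let go.

Things in the scene. Friction and masses are not known exactly. Their poses are not given: they have to be found in the camera images.
- pump_body: opened blue gear pump body fixed to the worktop: 100 x 80 mm, flat top face 50 mm up; steel foot 116 x 60 mm; hose stubs reach 56 mm from the middle along +-y, 20 mm up. In the top: 36 mm bore, sealing ring (1 mm proud), four 8 mm threaded holes with brass rims at x = +-35, y = +-25 mm. Origin: centre of its underside; x along the 100 mm side, z up
- pump_face (a point): centre of the pump body's top face, 50 mm above its origin
- pump_thread0 (a point): centre of the pump body's threaded hole in its +x +y corner, at the top face
- pump_thread2 (a point): centre of the pump body's threaded hole in its -x -y corner, at the top face
- cover_a: loose aluminium cover plate lying flat, 90 x 70 x 6 mm, 100 to 200 g; black upright grip bar on its middle, 44 mm long (along x), 14 mm wide (along y), top 41 mm above the underside. Four 9 mm through holes at x = +-24 mm, y = +-25 mm. Origin: centre of the underside; x along the 90 mm side, z up. All three plates share outline and bar; only the hole places differ.
- cover_a_hole0 (a point): centre of the +x +y hole of cover_a, at the plate's underside
- cover_a_hole2 (a point): centre of the -x -y hole of cover_a, at the plate's underside
- cover_b: loose aluminium cover plate lying flat, 90 x 70 x 6 mm, 100 to 200 g; black upright grip bar on its middle, 44 mm long (along x), 14 mm wide (along y), top 41 mm above the underside. Four 9 mm through holes at x = +-35 mm, y = +-25 mm. Origin: centre of the underside; x along the 90 mm side, z up. All three plates share outline and bar; only the hole places differ.
- cover_b_hole0 (a point): centre of the +x +y hole of cover_b, at the plate's underside
- cover_b_hole2 (a point): centre of the -x -y hole of cover_b, at the plate's underside
- cover_c: loose aluminium cover plate lying flat, 90 x 70 x 6 mm, 100 to 200 g; black upright grip bar on its middle, 44 mm long (along x), 14 mm wide (along y), top 41 mm above the underside. Four 9 mm through holes at x = +-35 mm, y = +-15 mm. Origin: centre of the underside; x along the 90 mm side, z up. All three plates share outline and bar; only the hole places differ.
- cover_c_hole0 (a point): centre of the +x +y hole of cover_c, at the plate's underside
- cover_c_hole2 (a point): centre of the -x -y hole of cover_c, at the plate's underside
- screw_tray: small loose grey tray with four screws (fixed in it), 80 x 60 x 16 mm; bystander. Origin: centre of its underside
- reagent_small: white bottle with red cap, 58 x 119 mm (diameter x height), standing loose; bystander. Origin: centre of its underside
- beaker_250: clear glass beaker, 71 x 92 mm (diameter x height), standing loose; bystander. Origin: centre of its underside
- sample_pot0: white pot with red screw lid, 68 x 63 mm (diameter x height), standing loose; bystander. Origin: centre of its underside
- amber_bottle: amber bottle with black cap, 53 x 109 mm (diameter x height), standing loose; bystander. Origin: centre of its underside
- tape_roll: roll of label tape lying flat, 65 x 19 mm (diameter x height), standing loose; bystander. Origin: centre of its underside
There are look-alikes about, which are no part of the job. What is shaped like the cover_b but green is not meant.

How it is judged:
By the outcome, as a careful person would: the job done as asked, in the order asked, and still so for the second after the job is handed in, while the arm keeps its last pose, push and grip.
It also fails if it takes over 38 s, if anything falls off the work surface, if the arm or the gripper's body presses on something with over 40 N, if the wrist force passes 120 N, or if a joint passes its speed limit or range.

## Working session

There is one attempt and no reset: what is moved stays moved. The work goes in short steps, Python scripts to look and compute and a tool call to move; the robot and the scene stay as the last step left them, time stands still between calls to the robot, and variables do not carry over. Pictures are saved under pics/ and viewed, at most 10 in all, crops included, and the job is handed in when it is done.

Besides the shell and the picture viewer there is one more tool, called after "Call:" as name(argument=value, ...) on one line, values as JSON. play_rows: Moves the arm, as the interface text tells. Its arguments: {"type":"object","properties":{"plan":{"type":"array","items":{"type":"array","items":{"type":"number"}}},"grip":{"type":"number"}},"required":["plan"]}

```bash
mkdir -p pics; cat > h.py <<'E'
import numpy as np, cv2
from plant import *
def save(n,f): 
    s=snapshot(n); cv2.imwrite('pics/'+f,s['frame'][:,:,::-1]); return s
E
python3 - <<'E'
from h import *
o=get_obs(); print(o['clock'],o['tool_pos'],o['orientation'])
ims=[]
for c in ['scene','side']:
    s=save(c,c+'0.png'); ims.append(s)
    print(c,s['fx'],s['cx'],s['cy'],s['position'],s['attitude'])
    for t in ['pump_body','pump_face','pump_thread0','pump_thread2','cover_b','cover_b_hole0','cover_b_hole2','screw_tray','reagent_small','beaker_250','sample_pot0','amber_bottle','tape_roll']:
        print(t,[(np.round(d['position'],3).tolist(),round(d['score'],2)) for d in spot_point(c,t)[:6]])
E
```

```text
0.0 [ 0.2487875  -0.62698063  0.24459901] [ 1.79903721e+02 -6.27602261e-03 -1.58364370e+02]
scene 616.043199931788 323.3651018667999 226.7860861470808 [-0.12383532 -1.04901642  0.7398013 ] [-118.78495878    0.34532568  -32.54490667]
pump_body [([0.547, -0.169, -0.002], 0.61), ([0.586, 0.042, 0.001], 0.48), ([0.449, 0.337, 0.001], 0.17)]
pump_face [([0.546, -0.178, 0.052], 0.58)]
pump_thread0 [([0.591, -0.162, 0.048], 0.75), ([0.513, -0.193, 0.055], 0.64), ([0.722, 0.161, -0.0], 0.57)]
pump_thread2 [([0.591, -0.162, 0.048], 0.75), ([0.513, -0.193, 0.055], 0.64), ([0.722, 0.161, -0.0], 0.57)]
cover_b [([0.595, 0.295, 0.002], 0.97), ([0.302, 0.272, -0.002], 0.67), ([0.63, 0.053, 0.001], 0.62), ([0.473, 0.157, 0.001], 0.55)]
cover_b_hole0 [([0.286, 0.236, -0.001], 0.9), ([0.317, 0.311, -0.003], 0.73), ([0.508, 0.185, -0.001], 0.64), ([0.443, 0.126, -0.003], 0.55), ([0.623, 0.316, 0.001], 0.47), ([0.569, 0.277, -0.001], 0.38)]
cover_b_hole2 [([0.286, 0.236, -0.001], 0.9), ([0.317, 0.311, -0.003], 0.73), ([0.508, 0.185, -0.001], 0.64), ([0.443, 0.126, -0.003], 0.55), ([0.623, 0.316, 0.001]
[... 908 characters left out ...]
], 0.85), ([0.481, 0.152, 0.001], 0.74), ([0.513, -0.192, 0.054], 0.7), ([0.299, 0.267, 0.0], 0.56)]
cover_b_hole0 [([0.308, 0.314, 0.0], 0.76), ([0.444, 0.122, 0.004], 0.58), ([0.625, 0.315, -0.001], 0.54), ([0.29, 0.234, -0.0], 0.51)]
cover_b_hole2 [([0.308, 0.314, 0.0], 0.76), ([0.444, 0.122, 0.004], 0.58), ([0.625, 0.315, -0.001], 0.54), ([0.29, 0.234, -0.0], 0.51)]
screw_tray [([0.401, -0.378, 0.002], 0.57), ([0.592, 0.04, -0.001], 0.48)]
reagent_small [([0.732, 0.272, -0.002], 0.97)]
beaker_250 [([0.73, 0.163, 0.003], 0.71)]
sample_pot0 [([0.79, -0.031, -0.005], 0.9)]
amber_bottle [([0.764, -0.193, 0.003], 0.62), ([0.591, 0.039, 0.002], 0.59)]
tape_roll [([0.444, 0.338, -0.002], 0.78)]
```

View pics/scene0.png

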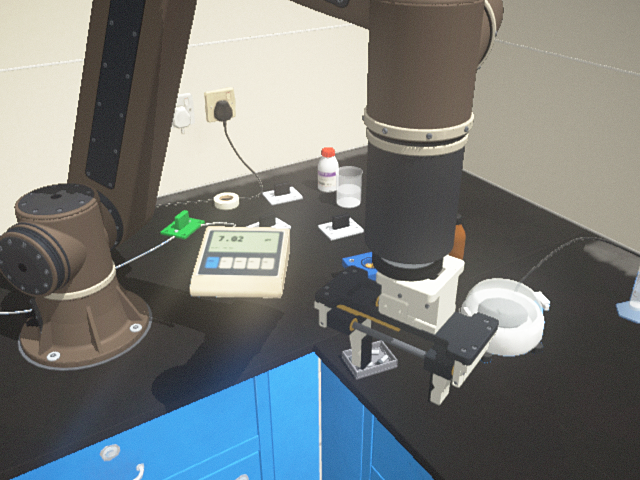

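View pics/side0.png

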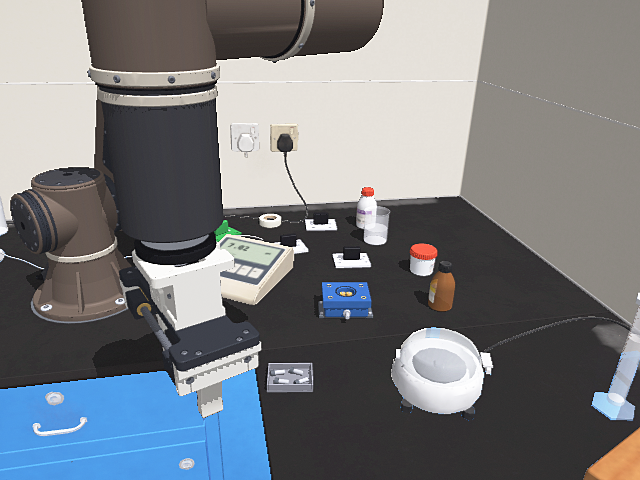

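The plates show in scene view at (282,195), (268,222) and (342,228), with a green look-alike at (183,224). The pump is at side-view pixel (346,298). The holes are too small to tell apart from here, so I'll move the wrist camera over the plates.

Call:
play_rows(plan=[[-2.6, 2.88, -0.6, 0, 0, 0], [-2.6, 2.88, -0.6, 0, 0, 0], [-2.6, 2.88, -0.6, 0, 0, 0], [-2.6, 2.88, -0.6, 0, 0, 0], [-2.6, 2.88, -0.6, 0, 0, 0], [-2.6, 2.88, -0.6, 0, 0, 0], [-2.6, 2.88, -0.6, 0, 0, 0], [-2.6, 2.88, -0.6, 0, 0, 0], [-2.6, 2.88, -0.6, 0, 0, 0], [-2.6, 2.88, -0.6, 0, 0, 0], [-2.6, 2.88, -0.6, 0, 0, 0], [-2.6, 2.88, -0.6, 0, 0, 0], [-2.6, 2.88, -0.6, 0, 0, 0], [-2.6, 2.88, -0.6, 0, 0, 0], [-2.6, 2.88, -0.6, 0, 0, 0], [-2.6, 2.88, -0.6, 0, 0, 0], [-2.6, 2.88, -0.6, 0, 0, 0], [-2.6, 2.88, -0.6, 0, 0, 0], [-2.6, 2.88, -0.6, 0, 0, 0], [-2.6, 2.88, -0.6, 0, 0, 0]])

```text
clock: 3.07
tool_pos: [0.52, 0.1018, 0.3663]
orientation: [180.0, 0.1, -158.3]
force: [0.9, -0.9, 0.7]
opening: 0.0874
gripper_force: 0.0
```

```bash
python3 - <<'E'
from h import *
o=get_obs(); print(o['clock'],o['tool_pos'],o['orientation'],o['joint_pos'])
s=save('wrist','w1.png'); print({k:s[k] for k in s if k!='frame'})
for t in ['pump_thread0','pump_face','cover_b','cover_b_hole0','cover_a_hole0','cover_c_hole0']:
    print(t,[(np.round(d['position'],3).tolist(),round(d['score'],2)) for d in spot_point('wrist',t)[:8]])
E
```

```text
3.0667 [0.51996464 0.10181895 0.36627641] [ 1.79992480e+02  5.24168149e-02 -1.58328287e+02] [ 3.23039013e+01  3.42249777e+00 -5.76454226e+00  2.30969545e-03
 -8.07600555e+01 -1.00632554e+02]
{'fx': 371.64829954431775, 'fy': 371.64829954431775, 'cx': 320.37329336386745, 'cy': 240.21638888830475, 'position': array([0.45187246, 0.07617999, 0.50560963]), 'attitude': array([1.64502220e+02, 6.94622036e-02, 1.11681123e+02])}
pump_thread0 [([0.512, -0.194, 0.052], 0.8), ([0.59, 0.046, -0.0], 0.73), ([0.587, -0.157, 0.049], 0.6)]
pump_face [([0.548, -0.177, 0.05], 0.59), ([0.59, -0.157, 0.049], 0.52), ([0.397, -0.382, -0.003], 0.36), ([0.601, 0.294, -0.0], 0.18)]
cover_b [([0.627, 0.054, -0.001], 0.86), ([0.302, 0.268, 0.0], 0.77), ([0.599, 0.293, -0.0], 0.69), ([0.477, 0.155, -0.001], 0.69)]
cover_b_hole0 [([0.44, 0.122, 0.002], 0.88), ([0.288, 0.229, -0.001], 0.86), ([0.317, 0.316, -0.002], 0.63), ([0.505, 0.184, 0.0], 0.58)]
cover_a_hole0 [([0.571, 0.276, 0.003], 0.84), ([0.625, 0.315, 0.004], 0.82)]
cover_c_hole0 [([0.59, 0.041, 0.001], 0.75), ([0.664, 0.061, -0.001], 0.65), ([0.625, 0.312, 0.0], 0.22)]
```

View pics/w1.png

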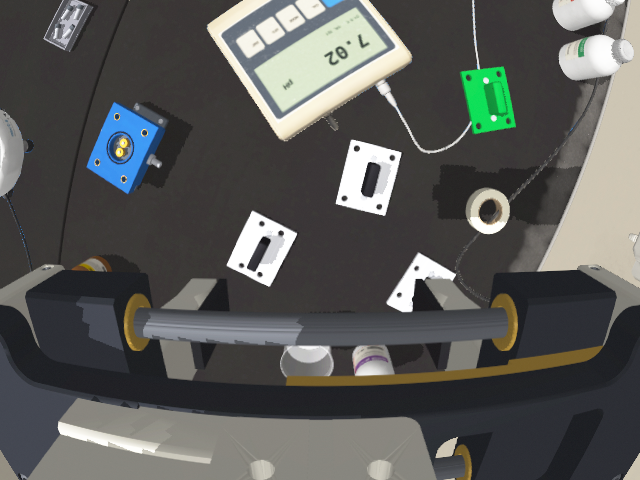

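Wrist-view candidates: white plates at (369,178), (262,248) and (420,285), plus a green look-alike at (487,100). The network calls (369,178) cover_b. I'll rectify the plates and the pump to a metric top view to check the hole patterns.

```bash
cat >> h.py <<'E'
from scipy.spatial.transform import Rotation as Ro
def rect(s,cx,cy,z,half=.07,mm=.35):
    n=int(2*half*1000/mm); u=(np.arange(n)+.5)*mm/1000-half
    X=np.stack([np.broadcast_to(cx+u,(n,n)),np.broadcast_to((cy-u)[:,None],(n,n)),np.full((n,n),z)],-1)
    p=(X-s['position'])@Ro.from_euler('xyz',s['attitude'],degrees=True).as_matrix()
    r=np.hypot(p[...,0],p[...,1]); k=s['fx']*np.arctan2(r,p[...,2])/r
    return cv2.remap(s['frame'],(p[...,0]*k+s['cx']).astype('f4'),(p[...,1]*k+s['cy']).astype('f4'),cv2.INTER_CUBIC)[:,:,::-1].copy()
E
python3 - <<'E'
from h import *
s=snapshot('wrist')
L=[rect(s,*c) for c in [(.477,.155,.006),(.627,.054,.006),(.599,.294,.006),(.549,-.177,.05)]]
g=lambda a,b:np.hstack([a[50:350,:],b[50:350,:]])
cv2.imwrite('pics/r1.png',np.vstack([g(L[0],L[1]),g(L[2],L[3])])[:, :])
E
```

```text
(no output)
```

View pics/r1.png

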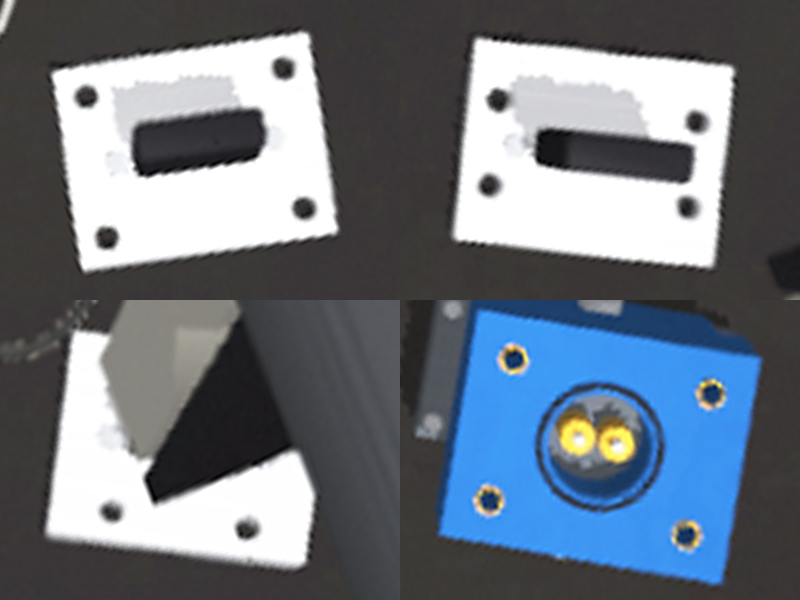

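Hole spacing, measured on the rectified view:
- **Top-left (wrist 369,178):** 70 x 50 mm, so this is cover_b and matches the pump (bottom right, also 70 x 50).
- **Top-right:** 70 x 30 mm, cover_c.
- **Bottom-left:** narrow pattern, cover_a.

cover_b sits at about (0.4755, 0.154) with yaw 8.2°. The pump is at (0.5488, -0.1762) with yaw -10.1°. Next I'll check how much room the gripper has beside the pH meter.

```bash
python3 - <<'E'
from h import *
s=snapshot('wrist'); R=Ro.from_euler('xyz',s['attitude'],degrees=True)
c,t=np.array([.4755,.154]),np.radians(8.2); A=np.array([[np.cos(t),-np.sin(t)],[np.sin(t),np.cos(t)]])
for p in [(285,138),(337,128),(385,90),(400,110),(410,140),(430,152),(410,60),(300,135)]:
    d=np.array(p)-[s['cx'],s['cy']]; r=np.hypot(*d); a=r/s['fx']
    v=R.apply([*(d/r*np.sin(a)),np.cos(a)])
    for z in (.01,.07):
        w=s['position']+v*(z-s['position'][2])/v[2]; print(p,z,w[:2].round(3),'plate frame',((w[:2]-c)@A).round(3))
E
```

```text
(285, 138) 0.01 [0.466 0.028] plate frame [-0.027 -0.123]
(285, 138) 0.07 [0.464 0.034] plate frame [-0.028 -0.118]
(337, 128) 0.01 [0.429 0.087] plate frame [-0.056 -0.06 ]
(337, 128) 0.07 [0.431 0.085] plate frame [-0.053 -0.062]
(385, 90) 0.01 [0.356 0.127] plate frame [-0.122 -0.01 ]
(385, 90) 0.07 [0.368 0.12 ] plate frame [-0.112 -0.018]
(400, 110) 0.01 [0.373 0.155] plate frame [-0.101  0.016]
(400, 110) 0.07 [0.383 0.145] plate frame [-0.093  0.005]
(410, 140) 0.01 [0.405 0.183] plate frame [-0.066  0.039]
(410, 140) 0.07 [0.411 0.17 ] plate frame [-0.062  0.025]
(430, 152) 0.01 [0.409 0.216] plate frame [-0.057  0.071]
(430, 152) 0.07 [0.414 0.198] plate frame [-0.055  0.053]
(410, 60) 0.01 [0.303 0.142] plate frame [-0.173  0.013]
(410, 60) 0.07 [0.321 0.134] plate frame [-0.156  0.002]
(300, 135) 0.01 [0.455 0.045] plate frame [-0.036 -0.105]
(300, 135) 0.07 [0.455 0.049] plate frame [-0.036 -0.101]
```

Call:
play_rows(plan=[[0.37, 1.08, 3.5, 0, 0, 0], [0.37, 1.08, 3.5, 0, 0, 0], [0.37, 1.08, 3.5, 0, 0, 0], [0.37, 1.08, 3.5, 0, 0, 0], [0.37, 1.08, 3.5, 0, 0, 0], [0.37, 1.08, 3.5, 0, 0, 0], [0, 0, 0, 0, 0, 4.5], [0, 0, 0, 0, 0, 4.5], [0, 0, 0, 0, 0, 4.5], [0, 0, 0, 0, 0, 0], [0, 0, 0, 0, 0, 0]], grip=5.5)

```text
clock: 4.43
tool_pos: [0.4754, 0.1513, 0.1558]
orientation: [180.0, 0.0, -171.8]
force: [-0.2, -0.5, 0.6]
opening: 0.0547
gripper_force: 0.0
```

```bash
python3 - <<'E'
from h import *
o=get_obs(); print(o['clock'],o['tool_pos'],o['orientation'])
s=snapshot('wrist'); cv2.imwrite('pics/r2.png',np.hstack([rect(s,.4755,.154,.006),s['frame'][40:440,120:520,::-1]]))
for t in ['cover_b','cover_b_hole0']:
    print(t,[(np.round(d['position'],3).tolist(),round(d['score'],2)) for d in spot_point('wrist',t)[:8]])
E
```

```text
4.4333 [0.47535796 0.15128317 0.15583364] [ 1.79985359e+02  2.60057278e-02 -1.71768018e+02]
cover_b [([0.475, 0.154, 0.0], 0.95), ([0.299, 0.268, 0.001], 0.82)]
cover_b_hole0 [([0.316, 0.315, -0.001], 0.96), ([0.286, 0.23, -0.0], 0.9), ([0.444, 0.124, 0.002], 0.86)]
```

View pics/r2.png

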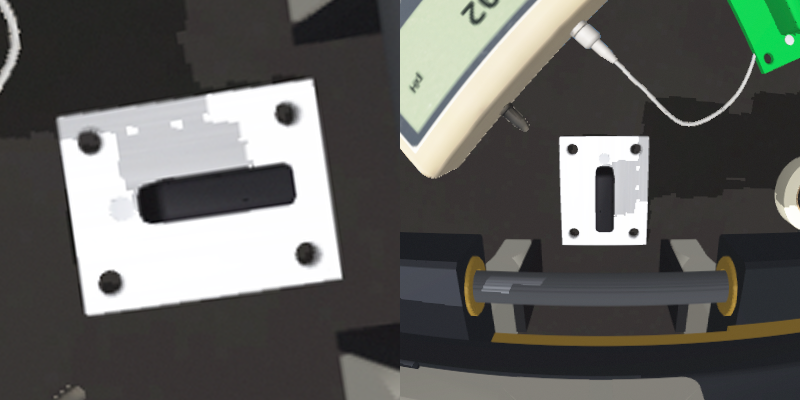

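The plate sits between the open fingers, and its holes at (90,142), (287,114), (308,254), (111,282) give centre (0.4753, 0.1545). I'll descend onto the bar.

Call:
play_rows(plan=[[-0.05, 0.33, 2.1, 0, 0, 0], [0, 0, 2.5, 0, 0, 0], [0, 0, 2.5, 0, 0, 0], [0, 0, 2.5, 0, 0, 0], [0, 0, 1.5, 0, 0, 0], [0, 0, 1.0, 0, 0, 0], [0, 0, 0.5, 0, 0, 0], [0, 0, 0, 0, 0, 0], [0, 0, 0, 0, 0, 0]])

```text
clock: 5.33
tool_pos: [0.4756, 0.1553, 0.0299]
orientation: [-180.0, 0.0, -171.8]
force: [1.0, 0.1, 0.7]
opening: 0.0554
gripper_force: 0.0
```

Call:
play_rows(plan=[[0, 0, 0, 0, 0, 0], [0, 0, 0, 0, 0, 0], [0, 0, 0, 0, 0, 0], [0, 0, 0, 0, 0, 0], [0, 0, 0, 0, 0, 0], [0, 0, 0, 0, 0, 0], [0, 0, 0, 0, 0, 0], [0, 0, 0, 0, 0, 0]], grip=0.5)

```text
clock: 6.0
tool_pos: [0.4753, 0.1552, 0.0296]
orientation: [-180.0, -0.0, -171.8]
force: [-0.1, -0.6, 1.4]
opening: 0.0133
gripper_force: 30.0
```

Call:
play_rows(plan=[[0, 0, -0.5, 0, 0, 0], [0, 0, -1.5, 0, 0, 0], [0, 0, -2.5, 0, 0, 0], [0, 0, -2.5, 0, 0, 0], [0, 0, -2.5, 0, 0, 0], [0, 0, -2.5, 0, 0, 0], [0, 0, -2, 0, 0, 0], [0, 0, -1, 0, 0, 0], [0, 0, 0, 0, 0, 0], [0, 0, 0, 0, 0, 0]])

```text
clock: 6.83
tool_pos: [0.4749, 0.1551, 0.1791]
orientation: [180.0, -0.0, -171.9]
force: [-0.5, 0.4, -1.7]
opening: 0.0136
gripper_force: 30.0
```

Call:
play_rows(plan=[[-0.21, -1.5, 0, 0, 0, 0], [-0.21, -2.5, 0, 0, 0, 0], [-0.21, -2.8, 0, 0, 0, 0], [-0.21, -2.8, 0, 0, 0, 0], [-0.21, -2.8, 0, 0, 0, 0], [-0.21, -2.8, 0, 0, 0, 0], [-0.21, -2.8, 0, 0, 0, 0], [-0.21, -2, 0, 0, 0, 0], [-0.21, -1, 0, 0, 0, 0], [0, 0, 0, 0, 0, 3.66], [0, 0, 0, 0, 0, 3.66], [0, 0, 0, 0, 0, 3.66], [0, 0, 0, 0, 0, 3.66], [0, 0, 0, 0, 0, 3.66], [0, 0, 0, 0, 0, 0], [0, 0, 0, 0, 0, 0], [0, 0, 0, 0, 0, 0]])

```text
clock: 8.25
tool_pos: [0.5234, -0.0498, 0.1787]
orientation: [-180.0, -0.1, 170.0]
force: [-0.1, -0.7, -0.8]
opening: 0.0139
gripper_force: 30.0
```

```bash
python3 - <<'E'
from h import *
o=get_obs(); print(o['clock'],o['tool_pos'],o['orientation'],o['opening'])
p=o['tool_pos']; s=snapshot('wrist'); print(s['position'],s['attitude'])
# plate top is 30-6 mm below TCP
cv2.imwrite('pics/r3.png',np.hstack([rect(s,p[0],p[1],p[2]-.0239),rect(s,.549,-.177,.05)]))
for t in ['pump_thread0','pump_face','cover_b','cover_b_hole0']:
    print(t,[(np.round(d['position'],3).tolist(),round(d['score'],2)) for d in spot_point('wrist',t)[:8]])
E
```

```text
8.25 [ 0.52341652 -0.04982816  0.17872152] [-1.79972789e+02 -7.84926687e-02  1.69975163e+02] 0.013884752205653975
[ 0.45165734 -0.03635773  0.31821049] [1.64588638e+02 1.11437092e-01 7.99822620e+01]
pump_thread0 [([0.511, -0.194, 0.048], 0.97)]
pump_face []
cover_b [([0.598, 0.296, 0.001], 0.78), ([0.524, -0.051, 0.148], 0.77), ([0.572, 0.275, 0.002], 0.26)]
cover_b_hole0 [([0.482, -0.069, 0.152], 0.9)]
```

View pics/r3.png

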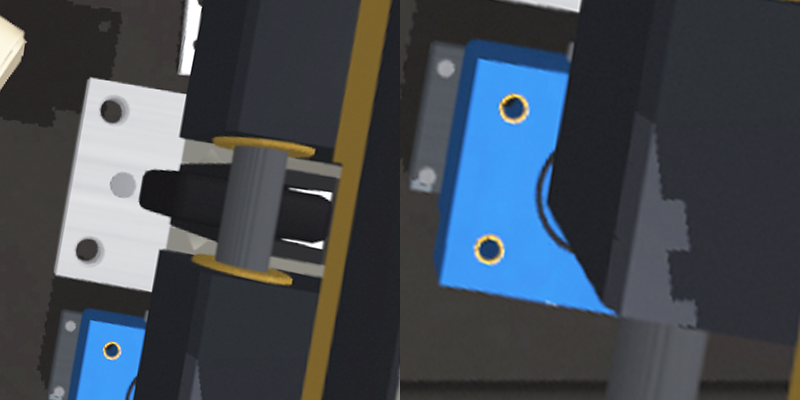

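Plate in hand: holes at (112,110) and (88,249) in the left panel, yaw about -9.8°. Pump threads: (113,108) and (89,250) in the right panel, yaw about -9.8°. The shift needed is (0.0257, -0.127) m, and I'll stop high before checking again.

Call:
play_rows(plan=[[-0.4, -1.0, 0, 0, 0, 0], [-0.8, -2.0, 0, 0, 0, 0], [-0.8, -2.0, 0, 0, 0, 0], [-0.8, -2.0, 0, 0, 0, 0], [-0.8, -2.0, 0, 0, 0, 0], [-0.6, -1.5, 0, 0, 0, 0], [-0.4, -1.0, 0, 0, 0, 0], [-0.14, -0.56, 0, 0, 0, 0], [0, 0, 1.5, 0, 0, 0], [0, 0, 2, 0, 0, 0], [0, 0, 1.5, 0, 0, 0], [0, 0, 0.9, 0, 0, 0], [0, 0, 0, 0, 0, 0], [0, 0, 0, 0, 0, 0], [0, 0, 0, 0, 0, 0]])

```text
clock: 9.75
tool_pos: [0.5499, -0.177, 0.1215]
orientation: [-180.0, 0.1, 169.9]
force: [0.3, 0.0, -1.0]
opening: 0.0141
gripper_force: 30.0
```

```bash
python3 - <<'E'
from h import *
o=get_obs(); print(o['clock'],o['tool_pos'],o['orientation'],o['opening'])
p=o['tool_pos']; s=snapshot('wrist'); a=rect(s,p[0],p[1],p[2]-.0239)
for t in ['pump_thread0','pump_face','cover_b','cover_b_hole0']:
    for c in ['scene','side']:
        if t=='pump_thread0': q=snapshot(c); 
        if c=='side': S=q
        print(c,t,[(np.round(d['position'],4).tolist(),round(d['score'],2)) for d in spot_point(c,t)[:5]])
b=cv2.resize(snapshot('side')['frame'][250:350,296:396,::-1],(400,400),interpolation=cv2.INTER_CUBIC)
cv2.imwrite('pics/r4.png',np.hstack([a,b]))
E
```

```text
9.75 [ 0.54989795 -0.17700293  0.12154848] [-1.79996809e+02  7.90429658e-02  1.69882920e+02] 0.0141375295168502
scene pump_thread0 [([0.5145, -0.1937, 0.0486], 0.79), ([0.5895, -0.1613, 0.0512], 0.71), ([0.6281, 0.0534, -0.0032], 0.46)]
side pump_thread0 [([0.5164, -0.1966, 0.0498], 0.81), ([0.5887, -0.1561, 0.052], 0.58), ([0.4453, 0.3368, -0.0024], 0.44)]
scene pump_face [([0.5478, -0.1751, 0.0509], 0.83)]
side pump_face [([0.5485, -0.1786, 0.0503], 0.74), ([0.7282, 0.1605, 0.0027], 0.4)]
scene cover_b [([0.5495, -0.1753, 0.0933], 0.97), ([0.5978, 0.2919, 0.0037], 0.85), ([0.3058, 0.2707, 0.0003], 0.76), ([0.625, 0.0521, -0.0036], 0.61)]
side cover_b [([0.5973, 0.2937, -0.0028], 0.8), ([0.5485, -0.1781, 0.0944], 0.78), ([0.3007, 0.2666, 0.0007], 0.7), ([0.6229, 0.0522, 0.0038], 0.47), ([0.5467, -0.1763, 0.0484], 0.42)]
scene cover_b_hole0 [([0.3182, 0.3123, -0.0032], 0.98), ([0.5904, -0.1588, 0.0932], 0.88), ([0.5121, -0.1903, 0.0933], 0.71), ([0.2836, 0.2316, -0.0008], 0.63), ([0.6221, 0.3127, -0.0002], 0.58)]
side cover_b_hole0 [([0.313, 0.3149, -0.0007], 0.87), ([0.5094, -0.1998, 0.0949], 0.65), ([0.5909, -0.1598, 0.0923], 0.63), ([0.2892, 0.2311, 0.0014], 0.6)]
```

View pics/r4.png

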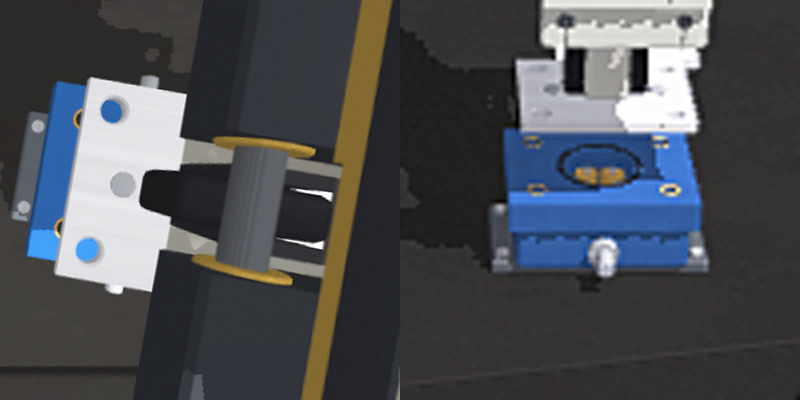

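The plate is level above the pump. Its left holes are at (112,110) and (88,249), and the side view shows the pump untouched. I'll make a 0.7 mm correction and go down to about 15 mm clearance.

Call:
play_rows(plan=[[0.07, 0, 0.7, 0, 0, 0], [0, 0, 0.7, 0, 0, 0], [0, 0, 0.5, 0, 0, 0], [0, 0, 0.4, 0, 0, 0], [0, 0, 0.2, 0, 0, 0], [0, 0, 0, 0, 0, 0], [0, 0, 0, 0, 0, 0], [0, 0, 0, 0, 0, 0], [0, 0, 0, 0, 0, 0]])

```text
clock: 11.1
tool_pos: [0.5487, -0.177, 0.0958]
orientation: [180.0, 0.0, 169.8]
force: [0.8, 0.1, -1.2]
opening: 0.0143
gripper_force: 30.0
```

```bash
python3 - <<'E'
from h import *
o=get_obs(); print(o['clock'],o['tool_pos'],o['orientation'],o['opening'],o['force'],abs(o['qvel']).max())
p=o['tool_pos']; s=snapshot('wrist'); a=rect(s,p[0]-.035,p[1],p[2]-.0239,.035,.0875*2)
b=rect(s,p[0]-.035,p[1],.05,.035,.175)
L=[np.array([d['position'] for d in spot_point('wrist','cover_b_hole0')])]; print(L)
c=cv2.resize(snapshot('side')['frame'][260:340,306:386,::-1],(400,400),interpolation=cv2.INTER_CUBIC)
cv2.imwrite('pics/r5.png',np.hstack([a,c]))
for t in ['pump_face','pump_thread0','cover_b','cover_b_hole0']:
    for k in ['scene','side']:
        if t=='pump_face': snapshot(k)
        print(k,t,[(np.round(d['position'],4).tolist(),round(d['score'],2)) for d in spot_point(k,t) if d['position'][1]<0])
E
```

```text
11.1 [ 0.54870878 -0.17696765  0.09584816] [1.79996439e+02 3.06410673e-02 1.69848510e+02] 0.014307246675495357 [ 0.75723995  0.11684103 -1.19916684] 0.12533351680792454
[array([[ 0.5094, -0.197 ,  0.0635]])]
scene pump_face [([0.5478, -0.18, 0.0524], 0.7)]
side pump_face [([0.5481, -0.1777, 0.0497], 0.93)]
scene pump_thread0 [([0.5883, -0.1608, 0.048], 0.83), ([0.5134, -0.1953, 0.0496], 0.63)]
side pump_thread0 [([0.5875, -0.1589, 0.0483], 0.79), ([0.5138, -0.1944, 0.0544], 0.57)]
scene cover_b [([0.5465, -0.1754, 0.0687], 0.63)]
side cover_b [([0.5472, -0.1762, 0.0484], 0.26), ([0.5088, -0.1983, 0.0654], 0.26)]
scene cover_b_hole0 [([0.5863, -0.1575, 0.0665], 0.65), ([0.5118, -0.1922, 0.0672], 0.59)]
side cover_b_hole0 [([0.5074, -0.1974, 0.0705], 0.66), ([0.5883, -0.1589, 0.0649], 0.57)]
```

View pics/r5.png

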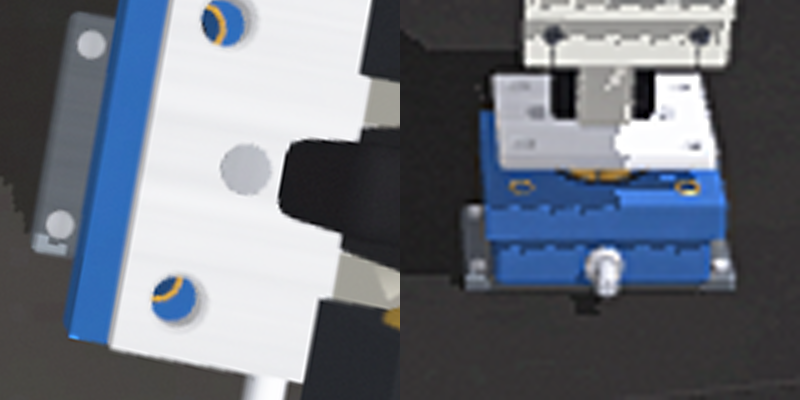

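Wrist view: brass rims show through the holes at (215,25) and (168,290). That lets me check alignment precisely by fitting circles on the two planes.

```bash
python3 - <<'E'
from h import *
from scipy.optimize import least_squares
o=get_obs(); p=o['tool_pos']; s=snapshot('wrist'); cx,cy=p[0]-.035,p[1]; mm=.1
def W(q): return np.array([cx+(q[0]+.5)*mm/1e3-.04, cy-((q[1]+.5)*mm/1e3-.04)])
def fit(pts,r): 
    f=least_squares(lambda c:np.hypot(*(pts-c[:2]).T)-r,pts.mean(0),loss='soft_l1'); return f.x,np.sqrt(np.mean(f.fun**2))
top=rect(s,cx,cy,p[2]-.0239,.04,mm); bot=rect(s,cx,cy,.05,.04,mm)
hsv=cv2.cvtColor(bot,cv2.COLOR_BGR2HSV)
m=((hsv[...,0]>10)&(hsv[...,0]<28)&(hsv[...,1]>110)&(hsv[...,2]>90)).astype('u1')
n,lab,st,_=cv2.connectedComponentsWithStats(m)
for i in range(1,n):
    if st[i,4]>150:
        q=np.argwhere(lab==i)[:,::-1]; c,e=fit(q,46); print('rim',st[i],W(c).round(5),e)
h=cv2.cvtColor(top,cv2.COLOR_BGR2GRAY); w=cv2.inRange(h,0,200)
n,lab,st,_=cv2.connectedComponentsWithStats(w)
for i in range(1,n):
    if 3000<st[i,4]<9000: 
        q=np.argwhere(lab==i).astype('f4')[:,::-1]; cn,_=cv2.findContours((lab==i).astype('u1'),0,1)
        (c,r)=cv2.minEnclosingCircle(max(cn,key=len)); print('hole',st[i],W(c).round(5),r)
v=np.hstack([top[:,200:600],bot[:,200:600]])[:600]; cv2.imwrite('pics/r6.png',np.vstack([np.hstack([top[0:600],])]) if 0 else cv2.resize(v,(800,600)))
print(p)
E
```

```text
rim [463  32  39  77 802] [ 0.51856 -0.14469] 2.611133192626466
rim [355 573  61  46 730] [ 0.51007 -0.19379] 2.795845710109665
hole [ 400   40   98   94 6901] [ 0.51839 -0.1456 ] 49.2578010559082
hole [ 435  304   88   87 5813] [ 0.52146 -0.17175] 45.08847427368164
hole [ 314  531   96   92 6683] [ 0.50965 -0.19469] 48.673805236816406
[ 0.54848505 -0.17694447  0.0955476 ]
```

View pics/r6.png

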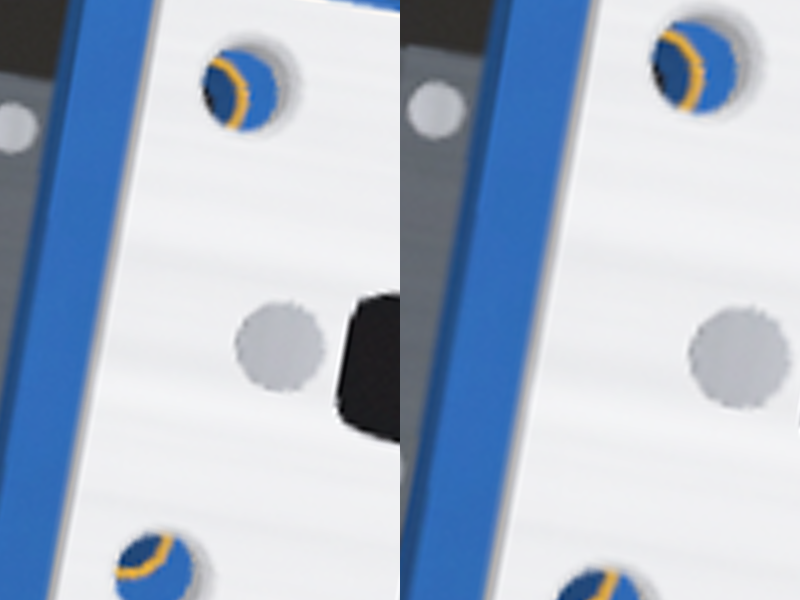

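The plate holes sit about 0.7–0.9 mm short in y and 0.3 mm short in x of the brass rims, and the clearance is about 15.6 mm. I'll make one small correction, let it settle, then check and hand in.

Call:
play_rows(plan=[[-0.02, 0.08, 0, 0, 0, 0], [0, 0, 0, 0, 0, 0], [0, 0, 0, 0, 0, 0], [0, 0, 0, 0, 0, 0], [0, 0, 0, 0, 0, 0], [0, 0, 0, 0, 0, 0]])

```text
clock: 12.3
tool_pos: [0.5489, -0.1762, 0.0956]
orientation: [180.0, 0.0, 169.8]
force: [1.5, 0.1, -1.2]
opening: 0.0141
gripper_force: 30.0
```

```bash
python3 - <<'E'
from h import *
o=get_obs(); p=o['tool_pos']; print(o['clock'],p,o['orientation'],o['gripper_force'],o['force'])
s=snapshot('wrist')
cx,cy,mm=p[0]-.035,p[1],.1
from scipy.optimize import least_squares
W=lambda q:np.array([cx+(q[0]+.5)*mm/1e3-.04, cy-((q[1]+.5)*mm/1e3-.04)])
top=rect(s,cx,cy,p[2]-.0239,.04,mm); bot=rect(s,cx,cy,.05,.04,mm)
h=cv2.cvtColor(bot,cv2.COLOR_BGR2HSV); m=((h[...,0]>10)&(h[...,0]<28)&(h[...,1]>110)&(h[...,2]>90)).astype('u1')
n,lab,st,_=cv2.connectedComponentsWithStats(m)
for i in range(1,n):
    if st[i,4]>150:
        q=np.argwhere(lab==i)[:,::-1]
        for r in (43,46,49): print('rim',r,W(least_squares(lambda c:np.hypot(*(q-c).T)-r,q.mean(0)).x).round(4))
n,lab,st,cen=cv2.connectedComponentsWithStats(cv2.inRange(cv2.cvtColor(top,cv2.COLOR_BGR2GRAY),0,200))
for i in range(1,n):
    if 6000<st[i,4]<9000: print('hole',W(st[i,:2]+st[i,2:4]/2).round(4),W(cen[i]).round(4))
E
```

```text
12.3 [ 0.5488528  -0.17620091  0.09557011] [1.79998412e+02 3.42662622e-03 1.69846577e+02] 29.99985784292221 [ 1.46189851  0.10424841 -1.19699051]
rim 43 [ 0.5189 -0.1445]
rim 46 [ 0.5185 -0.1447]
rim 49 [ 0.5182 -0.1448]
rim 43 [ 0.5103 -0.1941]
rim 46 [ 0.51   -0.1938]
rim 49 [ 0.5098 -0.1936]
hole [ 0.5188 -0.145 ] [ 0.5186 -0.1448]
hole [ 0.51  -0.194] [ 0.5099 -0.1939]
```

The holes now line up with the threads to within about 0.3 mm, the plate is level, and the clearance is about 15.6 mm.

```bash
python3 -c "from plant import *; print(close_job())"
```

```text
the job is handed in; nothing more can be done
None
```

I handed the job in with cover_b gripped by its bar and held level about 15–16 mm above the pump face; the two holes I could measure line up with their threads to within about 0.3 mm.

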